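Open the double-latched sample chamber

TASK

Open the blue-hooded sample chamber so that its vials can be reached: slide its yellow latch fully sideways, raise the hood a little by its handle until the hidden safety catch stops it, push the red catch that this uncovers fully down, then swing the hood right back so that it stands open by itself. Leave the white-hooded chamber shut and latched.

Things in the scene. Friction and masses are not known exactly. Their poses are not given: they have to be found in the camera images.
- blue: The chamber to open: grey base, blue hood, 215 x 184 mm, 119 mm high plus handle, fixed; a like one with a white hood stands on the other side. Origin under it on the bench; x from its front (robot side) to its back, y left, z up. Coordinates below are in this frame, mm, as (x, y, z). Front console from x -120 to -40, deck at z 95. The hood opens to the back, reaching x 200.
- blue_latch (a joint): Yellow slide latch on the deck in front of the tongue; value is its travel in m along the chamber's +y: 0 to 0.004 at the start, 0.03 fully slid (hard stop). Its nose lies over the tongue and holds the hood shut until it has slid more than 0.016. Stays where it is pushed (2 N).
- blue_tab (a point): Top centre of the yellow latch's upright tab, at (-102, 28, 130) at travel 0. Tab 22 (x) by 16 mm (y), from the deck up to z 130; from its upper part a 16 mm wide nose runs back over the hood's tongue to x -68. The deck on its -y side is clear, to push it from there.
- blue_lid (a joint): Hood angle, rad: 0 shut, grows as the front rises; end stop 1.4. Hinge line along y at x 70, z 15. Stiff hinge (0.55 N m): the hood (0.4 kg) stays where it is left. With the latch slid it rises to 0.28, where the hidden catch stops it; with the catch down it swings on.
- blue_handle (a point): Centre of the steel handle bar on the hood: 12 mm thick, 80 mm long along y, 30 mm above the hood's top. At (0, 0, 149) with the hood shut; moves with the hood: at (40, 0, 163) at angle 0.28.
- blue_edge (a point): Lower front edge, at mid-width, of the hood's tongue: a flap 68 mm wide reaching forward over the deck, top 6 mm thick, with a 14 mm skirt. At (-80, 0, 99) shut, (-51, 0, 137) at 0.28 rad. From there, with the catch down, a finger under or before the edge swings the hood back if it follows the edge's arc (first 45 degrees up and back); the top then passes at most z 200.
- blue_catch (a joint): Red safety catch: travel in m, downwards; 0 up, 0.01 fully down (hard stop). More than 0.007 frees the hood. Pushing takes about 3 N; it stays down when pushed.
- blue_pad (a point): Centre of the top of the red catch, at (-64, 0, 110) up, z 100 when down; pad 24 (x) by 44 mm (y) on the deck. Hidden under the hood's tongue while shut, open from above when the hood is at its stop; the raised hood slopes up just behind it, so lean the hand towards the chamber's front.
- white_lid (a joint): Hood angle of the white-hooded chamber, rad; 0 shut. To be left alone.
- white_latch (a joint): Latch travel of the white-hooded chamber, m; 0 latched. To be left alone.

How it is judged:
By the outcome, as a careful person would: the job done as asked, in the order asked, and still so for the second after the job is handed in, with the robot touching nothing.
It also fails if it takes over 58 s, if anything falls off the work surface, if the arm or the gripper's body presses on something with over 40 N, if the wrist force passes 120 N, or if a joint passes its speed limit or range.

ROBOT

A 7-joint arm with a two-finger parallel gripper is mounted at the origin on the work surface. World frame = base frame: x ahead of the robot, y to its left, z up, the work surface at z = 0. Lengths are in m, angles in rad, forces in N, time in s.
With the tool pointing down it reaches from about 0.375 to 0.925 m from the base axis. Payload 3.1 kg.
Tool frame: the origin (TCP) lies between the finger pads; the fingertips stand 19 mm ahead of it and the grasp point (between the pads) is the TCP; z points along the fingers, y is the direction in which the jaws open and shut (so a half turn about z gives the same grasp; the last joint's range is limited). The gripper opens to 85 mm and grips with 20 to 120 N. Pads are 22 mm wide; open, the fingers measure 114 mm over their backs; the gripper's body (76 mm by 85 mm) begins 54 mm behind the grasp point. The pads swing forward as they close: fully open they stand 13 mm farther back than shut.
Start: joints at [1.154, 0.383, 0.044, 1.598, -0.018, 1.161, -0.05], TCP at [0.204, -0.617, 0.25] pointing down, gripper open.
Joint ranges: [-2.61, 2.61], [-0.41, 2.15], [-1.48, 1.57], [0, 2.5], [-1.57, 4.71], [0.05, 1.97], [-2.85, 2.85]. Speed limits (rad/s): [2.79, 2.79, 3.14, 3.14, 3.14, 3.14, 3.14].

INTERFACE

Orientations are given as a unit quaternion [x, y, z, w].
In Python, from bench import move_ptp, movel, move_j, move_gripper, pause, inverse_kinematics, read_camera, camera_params, MotionError, sign_off, look_for, tip_of, read_time_s, read_qpos, read_joint_vel, read_effort, read_eef_pos, read_tcp_rot, read_ft_force, read_ft_torque, read_finger_gap gives the robot as it stands. Calls block until the motion is done:
- move_ptp(position, orientation): joint-space move of the TCP to a pose.
- movel(position, orientation=None, speed=0.15): straight line of the TCP; orientation=None keeps the orientation; speed is the mean speed in m/s.
- move_j(angles): joint-space move.
- move_gripper(opening, effort=None): finger opening in m; effort is the grip in N (None keeps the last); returns when the fingers have stopped.
- pause(seconds).
- inverse_kinematics(position, orientation): joint angles nearest the present ones, or None.
- read_camera(name): name is "scene" or "top" or "wrist"; returns the picture (384x512x3 uint8, red, green, blue); there is no depth.
- camera_params(name): a dict with "K" (3x3 intrinsics, pixels), "camera_from_world" (4x4, takes a point from world to camera coordinates). Camera axes: x right, y down, z forward; pixel columns grow to the right and rows downward; lengths in m; the calibration is good to about 2 mm. A picture is of the moment at which its call begins: read the wrist's pose just before it. camera_params takes no time and is no camera call; for the wrist camera it gives the pose at the moment of the call.
A pose or a line that the arm cannot do raises MotionError and nothing moves.
- sign_off(): hands the job in, once; it reports no verdict.
Trained networks look in the newest picture that a camera, given by its name, has taken for a name from the list of things; names that differ only in an ending like _2 or _b are one class to them, and where a whole thing is asked for, a point or a joint stands for the part that bears it (a point fixed in the world has none). Each returns a list of dicts, best first, with "confidence" (0 to 1); they miss things now and then, are a little off and sometimes report something else, mostly with a low value. They report only what shows in the picture. A call takes as long as a camera call.
- look_for(camera, name): "at" ([column, row] in pixels, amid what is visible of it).
- tip_of(camera, name): "at" ([column, row] in pixels: a listed point, or the origin of a listed thing).
Readings, each from a call of its own:
- read_time_s(): time.
- read_qpos(): joint angles.
- read_joint_vel(): joint speeds.
- read_effort(): joint torques, N m.
- read_eef_pos(): TCP position.
- read_tcp_rot(): TCP orientation.
- read_ft_force(): force on the tool from outside, world axes, zero at the start.
- read_ft_torque(): the same for the moment, N m.
- read_finger_gap(): finger opening in m.
Only numpy, scipy, OpenCV 4.12 (cv2) and the standard library are available. Lean on these libraries where they do the work, as an engineer would, in place of code of your own. Each camera call takes 0.05 s, during which the arm holds its last target.

## Working session

There is one attempt and no reset: what is moved stays moved. The work goes in short steps, each a Python script; the robot and the scene stay as the last script left them, time stands still between calls to the robot, and variables do not carry over. Pictures are saved under pics/ and viewed, and the job is handed in when it is done.

```bash
mkdir -p pics; ls; cat > h.py <<'E'
from bench import *
import numpy as np, cv2
def save(cam,name):
    im=read_camera(cam); cv2.imwrite(f'pics/{name}.png',im[:,:,::-1]); return im
def ray_z(cam,px,z):
    c=camera_params(cam);K=np.array(c["K"]);T=np.array(c["camera_from_world"])
    R=T[:3,:3];t=T[:3,3];o=-R.T@t
    d=R.T@np.linalg.inv(K)@np.array([px[0],px[1],1.])
    return o+d*(z-o[2])/d[2]
def proj(cam,p):
    c=camera_params(cam);K=np.array(c["K"]);T=np.array(c["camera_from_world"])
    q=K@(T[:3,:3]@np.array(p)+T[:3,3]); return q[:2]/q[2]
E
python3 - <<'E'
from h import *
print(read_time_s(),read_tcp_rot(),read_eef_pos())
Z={'blue':0,'blue_tab':.130,'blue_handle':.149,'blue_edge':.099}
for c in ['top','scene']:
    save(c,c+'0')
    for n in Z:
        for d in tip_of(c,n)[:3]:
            print(c,n,np.round(d['at'],1),round(d['confidence'],2),np.round(ray_z(c,d['at'],Z[n]),4))
print(read_time_s())
E
```

```text
pics
0.0 [ 9.87317386e-01  1.58753151e-01 -2.80640775e-04 -1.31830890e-03] [ 0.20342836 -0.61638966  0.24885368]
top blue [188.7 189.3] 0.65 [0.5255 0.194  0.    ]
top blue_tab [161.7 222.9] 0.76 [0.4311 0.2257 0.13  ]
top blue_handle [174.6 175.1] 0.78 [0.5316 0.1947 0.149 ]
top blue_edge [178.6 215.6] 0.76 [0.4492 0.1963 0.099 ]
scene blue [292.7 272. ] 0.85 [0.5343 0.191  0.    ]
scene blue_tab [347.8 219.4] 0.52 [0.4399 0.229  0.13  ]
scene blue_handle [297.5 212.7] 0.63 [0.5298 0.1845 0.149 ]
scene blue_edge [326.5 223.4] 0.63 [0.457  0.1889 0.099 ]
0.5
```

View pics/top0.png

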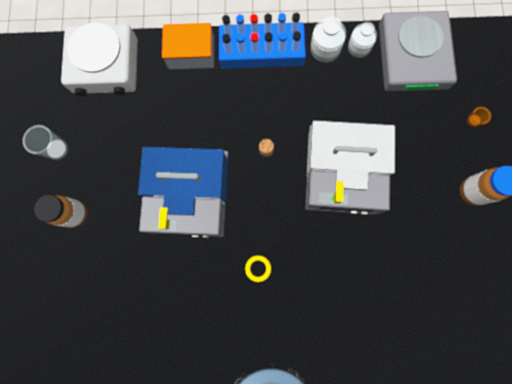

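View pics/scene0.png

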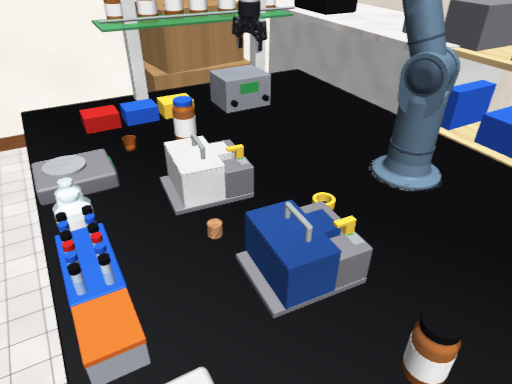

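Top view: the blue chamber is at about (185,190), with its handle at (177,175) and its tab near (163,220). The white one is on the right at (350,165). Next I'll take a closer look with the wrist camera.

```bash
python3 - <<'E'
from h import *
move_gripper(0.0,40)
move_ptp([0.42,0.13,0.36],[1,0,0,0])
print(read_time_s(),read_qpos())
Z={'blue':0,'blue_tab':.130,'blue_handle':.149,'blue_edge':.099}
save('wrist','w1')
for n in Z:
    for d in tip_of('wrist',n)[:2]:
        print(n,np.round(d['at'],1),round(d['confidence'],2),np.round(ray_z('wrist',d['at'],Z[n]),4))
E
```

```text
4.0333 [ 0.71276704 -0.12418632 -0.99917995  1.89005561 -0.10805747  1.32033594
 -1.82874409]
blue [213.6  64.4] 0.6 [0.5368 0.1906 0.    ]
blue_tab [170.3 152.7] 0.9 [0.4336 0.2258 0.13  ]
blue_handle [192.   53.5] 0.56 [0.5328 0.1923 0.149 ]
blue_edge [204.  130.4] 0.84 [0.4547 0.1927 0.099 ]
```

View pics/w1.png

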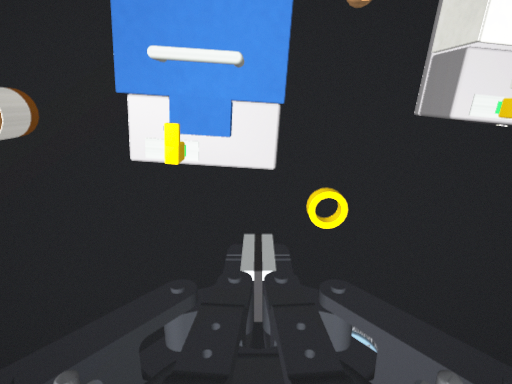

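The wrist picture shows the handle bar running from (152,51.5) to (239,58.5) and the tongue's front edge from (171,133) to (231,136). The deck's front edge runs from (130,159) to (276,168). I'll fit the pose, yaw included.

```bash
python3 - <<'E'
from h import *
P=lambda u,v,z:ray_z('wrist',(u,v),z)
def yaw(a,b): # a left(+y), b right
    d=a-b; return np.degrees(np.arctan2(-d[0],d[1])),np.linalg.norm(d)
for a,b,z in [((152,51.5),(239,58.5),.149),((130,159),(276,168),.095),((171,133),(231,136),.113),((116,93),(284,102),.10)]:
    A,B=P(*a,z),P(*b,z); print(z,A.round(4),B.round(4),yaw(A,B),((A+B)/2).round(4))
E
```

```text
0.149 [0.5346 0.2309 0.149 ] [0.5282 0.1473 0.149 ] (np.float64(-4.33926228242991), np.float64(0.08387002684771848)) [0.5314 0.1891 0.149 ]
0.095 [0.4199 0.2856 0.095 ] [0.4085 0.1067 0.095 ] (np.float64(-3.6511540925725456), np.float64(0.17923295401341563)) [0.4142 0.1962 0.095 ]
0.113 [0.4532 0.2282 0.113 ] [0.4497 0.1598 0.113 ] (np.float64(-2.8993942420077157), np.float64(0.06847073677405795)) [0.4515 0.194  0.113 ]
0.1 [0.497  0.2909 0.1   ] [0.487 0.099 0.1  ] (np.float64(-3.0086236450456134), np.float64(0.19223968063639468)) [0.492 0.195 0.1  ]
```

```bash
cat >> h.py <<'E'
from scipy.spatial.transform import Rotation as Ro
O=np.array([.532,.189,0.]);PSI=-.063
def W(x,y,z): return (O+Ro.from_euler('z',PSI).apply(np.array([x,y,z])/1000)).tolist()
def Q(lean=0,spin=0): # lean>0: hand towards chamber front (deg); spin about tool axis (deg)
    return (Ro.from_euler('z',PSI)*Ro.from_euler('y',-lean,degrees=True)*Ro.from_euler('x',180,degrees=True)*Ro.from_euler('z',spin,degrees=True)).as_quat().tolist()
def C(p): return Ro.from_euler('z',-PSI).apply(np.array(p)-O)*1000
def F(): return Ro.from_euler('z',-PSI).apply(read_ft_force()).round(1)
E
python3 - <<'E'
from h import *
move_ptp(W(-104,-12,190),Q())
movel(W(-104,-12,125),speed=.15)
print(read_time_s(),F(),C(read_eef_pos()).round(1))
movel(W(-104,25,125),speed=.08); print(F(),C(read_eef_pos()).round(1))
for y in range(28,52,2):
    movel(W(-104,y,125),speed=.05); f=F(); print(y,f,C(read_eef_pos()).round(1),read_time_s())
    if abs(f[1])>9: break
save('top','t2');save('wrist','w2')
E
```

```text
5.6083 [0.9 0.3 0.2] [-102.7  -11.8  126.2]
[ 0.2  0.1 -0. ] [-104.    25.5  125.4]
28 [-0.1 -0.6 -0.5] [-104.    27.8  125. ] 6.4667
30 [ 0.1 -1.6 -0.1] [-104.    29.6  124.9] 6.7167
32 [ 0.2 -1.3 -0.7] [-104.    32.   124.9] 6.9667
34 [ 0.8 -0.8 -1. ] [-104.1   34.2  124.9] 7.2167
36 [-0.2 -1.7 -1.6] [-104.    36.3  125. ] 7.4667
38 [ 0.1 -4.4  2.1] [-104.    37.2  124.9] 7.7167
40 [-0.9 -8.9  6.9] [-104.    37.3  124.9] 7.9667
42 [ -2.1 -11.8  10.3] [-104.    37.5  124.9] 8.2167
```

```bash
python3 - <<'E'
import cv2
a=cv2.imread('pics/t2.png')[130:250,110:250];a=cv2.resize(a,(560,480));cv2.imwrite('pics/t2c.png',a)
E
```

```text
(no output)
```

View pics/w2.png

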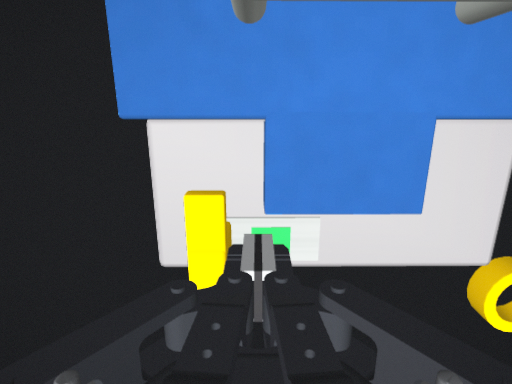

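View pics/t2c.png

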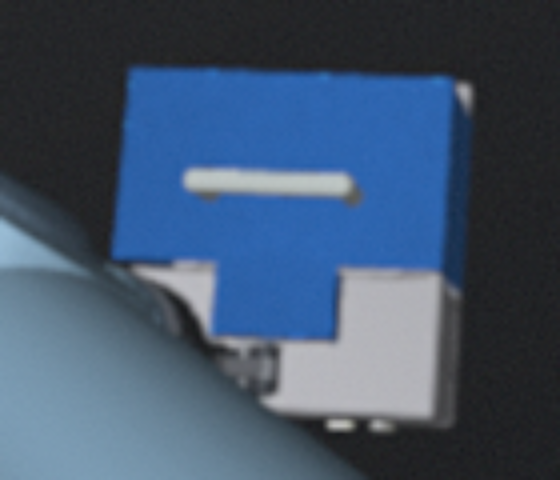

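The latch met its hard stop: the force rose sharply at y 37.4. In the wrist view the gap between nose and tongue (226→264 px) is about one nose width (16 mm), which fits a travel of 30 mm. Next comes the handle.

```bash
cat >> h.py <<'E'
def arc(x,z,th): # chamber xz rotated about the hinge
    dx,dz=x-70,z-15; c,s=np.cos(th),np.sin(th)
    return 70+dx*c+dz*s, 15+dz*c-dx*s
E
python3 - <<'E'
from h import *
movel(W(-104,25,125),speed=.15)
movel(W(-104,25,215),speed=.25)
move_gripper(.05,25)
for s in (90,-90):
    q=inverse_kinematics(W(0,0,205),Q(0,s)); x,z=arc(0,150,.28)
    print(s,q,inverse_kinematics(W(x,0,z),Q(-16,s)))
print(arc(0,149,.28),arc(-80,99,.28),arc(-80,99,1.4),read_time_s())
E
```

```text
90 [ 0.54606801  0.59139287 -1.23883956  1.8083997   0.6038665   1.18964857
  2.19624729] [-1.13991613  1.04722128  1.36501681  1.63624967 -0.96172773  1.62536978
 -2.82693527]
-90 [ 0.59383048  0.67769181 -1.34443545  1.80700382  0.70064355  1.24600014
 -1.01542514] [ 0.45883714  0.9272654  -1.24829716  1.55433751  0.66921832  1.48900244
 -0.92607585]
(np.float64(39.757776225837276), np.float64(163.12632413313128)) (np.float64(-50.94444126723009), np.float64(137.1820041027218)) (np.float64(127.2827058839945), np.float64(177.09469950188927)) 9.625
```

```bash
python3 - <<'E'
from h import *
move_ptp(W(0,0,215),Q(0,-90))
d=[(round(k['confidence'],2),C(ray_z('wrist',k['at'],.149)).round(1)) for _ in [save('wrist','w3')] for k in tip_of('wrist','blue_handle')[:2]]
print(d)
movel(W(0,0,151),speed=.15)
print(F(),read_time_s())
g=move_gripper(0,30)
print(read_finger_gap(),F(),C(read_eef_pos()).round(1),read_qpos().round(2),read_time_s())
save('wrist','w3b'); save('scene','s3')
E
```

```text
[(0.88, array([  0.4,  -0. , 149. ]))]
[ 0.4 -0.7  0.4] 11.5917
0.010789736511727458 [-2.3 -0.9  4.8] [-1.000e-01  5.000e-01  1.521e+02] [ 0.55  0.73 -1.27  1.85  0.76  1.17 -1.06] 12.0167
```

View pics/s3.png

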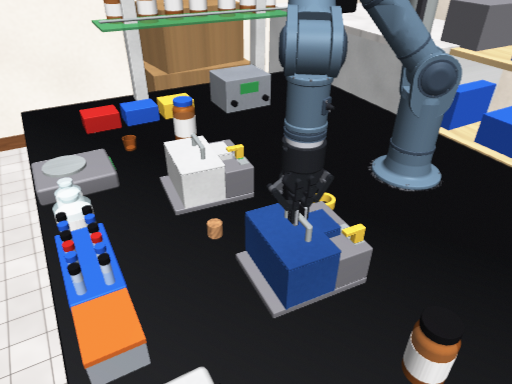

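View pics/w3.png

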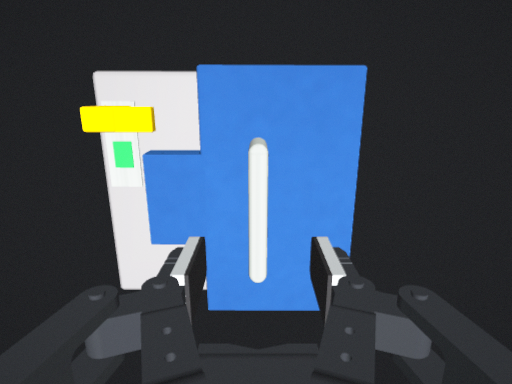

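The network puts the handle at (0.4, 0) in the chamber frame, which matches my fit. The bar is gripped (gap about 11 mm), and the picture shows the yellow tab well clear of the tongue. Now I'll lift.

```bash
python3 - <<'E'
from h import *
p0=C(read_eef_pos())
for th in [.05,.1,.15,.2,.24,.26,.275,.285,.295]:
    x,z=arc(p0[0],p0[2],th)
    movel(W(x,p0[1],z),Q(-np.degrees(th),-90),speed=.06)
    f=F(); print(th,f,C(read_eef_pos()).round(1),np.round(read_ft_torque(),1),read_time_s())
    if np.linalg.norm(f)>30: break
save('scene','s4');save('top','t4')
E
```

```text
0.05 [-2.3 -1.   2. ] [  6.9   0.5 155.5] [-0.1  0.4 -0.1] 12.4
0.1 [-2.1 -1.   2.1] [ 14.    0.5 158.5] [-0.2  0.4 -0. ] 12.675
0.15 [-1.5 -1.4  2. ] [ 21.4   0.4 161.2] [-0.2  0.4 -0. ] 12.95
0.2 [-1.1 -0.6  1.6] [ 29.    0.4 163.5] [-0.2  0.3  0. ] 13.225
0.24 [-1.8 -1.   1.5] [ 34.8   0.4 165. ] [-0.3  0.3  0. ] 13.475
0.26 [-3.9 -1.2  1.5] [ 37.2   0.4 165.5] [-0.3  0.6  0. ] 13.725
0.275 [-4.3 -1.8  0.9] [ 39.5   0.4 166. ] [-0.3  0.7  0.1] 13.975
0.285 [-5.4 -2.   0.5] [ 40.7   0.4 166.2] [-0.3  0.8  0.1] 14.225
0.295 [-6.1 -2.2  0.3] [ 41.    0.4 166.2] [-0.4  1.1  0.1] 14.475
```

View pics/s4.png

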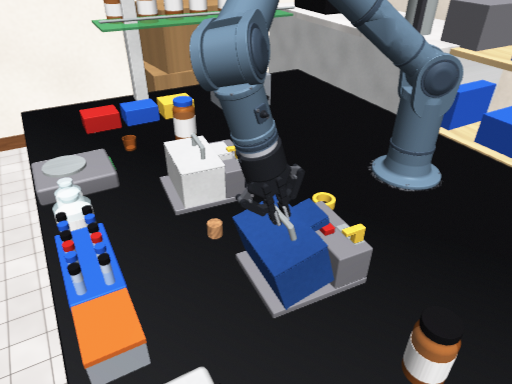

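The hood is at its stop: the TCP stopped following the last steps and the moment rose. The red catch shows at (328,230) in the scene view. I'll release the handle and push the catch.

```bash
cat >> h.py <<'E'
def tipW(x,y,z,lean): # TCP world for a fingertip centre at chamber x,y,z
    l=np.radians(lean); return W(x-19*np.sin(l),y,z+19*np.cos(l))
E
python3 - <<'E'
from h import *
move_gripper(.05)
print(F())
R=Ro.from_quat(read_tcp_rot()); p=np.array(read_eef_pos())
movel((p-R.apply([0,0,.075])).tolist(),speed=.2)
move_gripper(0,40)
L=25
move_ptp(tipW(-85,0,215,L),Q(L,0))
print(read_time_s(),read_qpos().round(2),F(),C(read_eef_pos()).round(1))
save('wrist','w5');save('scene','s5')
for k in tip_of('wrist','blue_pad')[:2]: print('pad',k['at'],round(k['confidence'],2),C(ray_z('wrist',k['at'],.11)).round(1))
for k in tip_of('wrist','blue_edge')[:2]: print('edge',k['at'],round(k['confidence'],2),C(ray_z('wrist',k['at'],.137)).round(1))
E
```

```text
[ 0.3 -0.7  0.1]
17.35 [ 0.92 -0.37 -1.37  2.22 -0.22  0.62 -1.98] [0.1 0.5 1. ] [-92.2   1.3 233.3]
pad [259.0, 223.8] 0.92 [-65.    0.5 110. ]
pad [182.8, 273.5] 0.43 [-105.1   62.   110. ]
edge [259.3, 201.4] 0.98 [-4.99e+01  1.00e-01  1.37e+02]
```

View pics/w5.png

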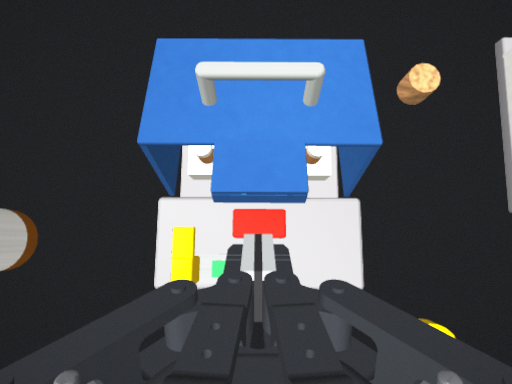

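View pics/s5.png

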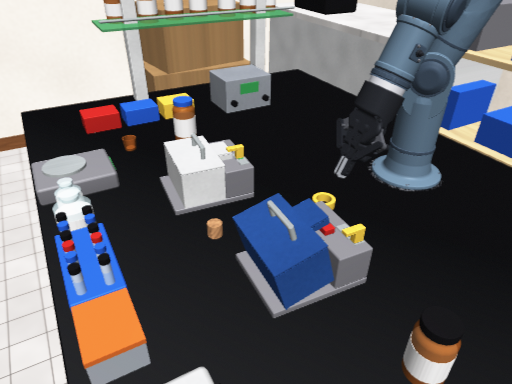

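The red pad is in plain view at (259,223), i.e. (-65,0.5), and the edge is at (-50,0). Both match the stated geometry, so I'll push straight down.

```bash
python3 - <<'E'
from h import *
L=25
for z in (180,150,120,104): 
    q=inverse_kinematics(tipW(-62,0,z,L),Q(L)); print(z,None if q is None else np.round(q,2))
try:
    movel(tipW(-63,0,150,L),Q(L),speed=.12)
    movel(tipW(-63,0,122,L),Q(L),speed=.08)
    print(read_time_s(),F(),C(read_eef_pos()).round(1),read_qpos().round(2))
    for z in np.arange(119,96,-2):
        movel(tipW(-63,0,z,L),Q(L),speed=.04); f=F(); print(z,f,C(read_eef_pos()).round(1),round(read_time_s(),2))
        if f[2]>17: break
except MotionError as e: print('ERR',e)
save('wrist','w6');save('scene','s6')
E
```

```text
180 [ 0.19  0.03 -0.83  2.23  0.53  0.62 -2.67]
150 [ 0.16  0.1  -0.82  2.26  0.67  0.58 -2.81]
120 [-0.48  0.11 -0.17  2.3   0.67  0.49 -2.85]
104 [-0.9   0.13  0.26  2.33  0.63  0.42 -2.82]
ERR the arm cannot follow that straight line within its joint ranges
```

View pics/w6.png

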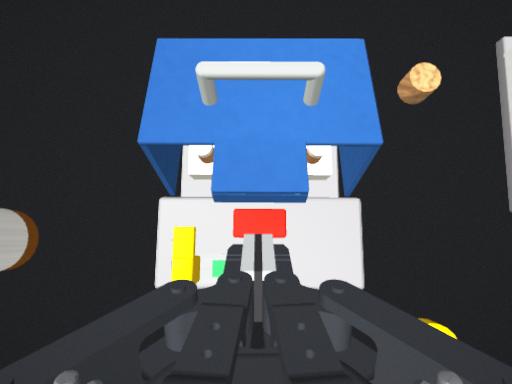

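```bash
python3 - <<'E'
from h import *
for L in (25,18,12):
  for s in (180,0):
    for z in (215,150,120,102): 
        q=inverse_kinematics(tipW(-63,0,z,L),Q(L,s)); print(L,s,z,None if q is None else np.round(q,2))
E
```

```text
25 180 215 [-1.36 -0.13  0.68  2.26  0.57  0.73  0.46]
25 180 150 [ 0.54  0.19 -1.23  2.25  0.82  0.65  0.23]
25 180 120 [ 0.5   0.31 -1.22  2.27  1.03  0.68  0.05]
25 180 102 [ 0.49  0.39 -1.23  2.28  1.15  0.71 -0.05]
25 0 215 [ 1.05 -0.33 -1.48  2.19 -0.19  0.61 -1.98]
25 0 150 [ 0.16  0.1  -0.82  2.26  0.67  0.58 -2.81]
25 0 120 [-0.48  0.1  -0.17  2.3   0.67  0.49 -2.85]
25 0 102 [-0.9   0.13  0.26  2.33  0.64  0.42 -2.83]
18 180 215 [-1.71 -0.15  1.08  2.19  0.46  0.83  0.6 ]
18 180 150 [ 0.55  0.25 -1.22  2.17  0.67  0.74  0.41]
18 180 120 [ 0.53  0.36 -1.22  2.19  0.85  0.75  0.26]
18 180 102 [ 0.52  0.43 -1.23  2.21  0.96  0.76  0.17]
18 0 215 [ 0.49  0.03 -1.07  2.12  0.3   0.78 -2.4 ]
18 0 150 [ 0.2   0.14 -0.82  2.18  0.49  0.67 -2.59]
18 0 120 [ 0.18  0.21 -0.82  2.2   0.61  0.63 -2.71]
18 0 102 [ 0.18  0.25 -0.82  2.22  0.69  0.61 -2.78]
12 180 215 [ 0.65  0.16 -1.25  2.04  0.36  0.91  0.72]
12 180 150 [ 0.56  0.33 -1.22  2.11  0.61  0.84  0.5 ]
12 180 120 [ 0.54  0.43 -1.23  2.13  0.75  0.83  0.38]
12 180 102 [ 0.54  0.49 -1.23  2.14  0.84  0.84  0.31]
12 0 215 [ 0.47  0.11 -1.05  2.05  0.28  0.89 -2.36]
12 0 150 [ 0.22  0.19 -0.82  2.12  0.39  0.76 -2.47]
12 0 120 [ 0.21  0.25 -0.82  2.14  0.48  0.71 -2.56]
12 0 102 [ 0.2   0.29 -0.82  2.15  0.54  0.69 -2.61]
```

```bash
python3 - <<'E'
from h import *
L=22
q=inverse_kinematics(tipW(-80,0,185,L),Q(L,180)); print(np.round(q,2))
if q[0]>0 and q[2]>-1.4:
  try:
    move_j(list(q)); print(read_time_s(),C(read_eef_pos()).round(1))
    movel(tipW(-63,0,150,L),Q(L,180),speed=.12)
    movel(tipW(-63,0,122,L),Q(L,180),speed=.08)
    print(read_time_s(),F(),C(read_eef_pos()).round(1),read_qpos().round(2))
    for z in np.arange(119,92,-2):
        movel(tipW(-63,0,z,L),Q(L,180),speed=.04); f=F(); print(z,f,C(read_eef_pos()).round(1),round(read_time_s(),2))
        if f[2]>17: break
  except MotionError as e: print('ERR',e)
  save('wrist','w7');save('scene','s7')
E
```

```text
[-1.35 -0.09  0.68  2.28  0.49  0.69  0.5 ]
```

```bash
python3 - <<'E'
import cv2
a=cv2.imread('pics/s7.png')[120:310,210:400];cv2.imwrite('pics/s7c.png',cv2.resize(a,(570,570)))
E
```

```text
[ WARN:0@0.028] global loadsave.cpp:275 findDecoder imread_('pics/s7.png'): can't open/read file: check file path/integrity
Traceback (most recent call last):
TypeError: 'NoneType' object is not subscriptable
```

```bash
python3 - <<'E'
from h import *
for L in (22,18,15):
  for x,z in ((-63,185),(-63,170),(-70,170),(-63,160)):
    q=inverse_kinematics(tipW(x,0,z,L),Q(L,180)); print(L,x,z,np.round(q,2))
E
```

```text
22 -63 185 [ 0.66  0.11 -1.29  2.18  0.55  0.69  0.5 ]
22 -63 170 [ 0.59  0.15 -1.25  2.2   0.63  0.69  0.43]
22 -70 170 [ 0.61  0.13 -1.26  2.21  0.6   0.68  0.44]
22 -63 160 [ 0.56  0.18 -1.23  2.21  0.69  0.68  0.37]
18 -63 185 [ 0.62  0.15 -1.25  2.14  0.5   0.76  0.57]
18 -63 170 [ 0.58  0.19 -1.23  2.16  0.57  0.75  0.5 ]
18 -70 170 [ 0.59  0.17 -1.23  2.17  0.54  0.74  0.51]
18 -63 160 [ 0.57  0.22 -1.22  2.16  0.62  0.74  0.46]
15 -63 185 [ 0.61  0.19 -1.23  2.11  0.47  0.81  0.6 ]
15 -63 170 [ 0.58  0.23 -1.22  2.12  0.54  0.8   0.54]
15 -70 170 [ 0.58  0.21 -1.22  2.14  0.51  0.79  0.56]
15 -63 160 [ 0.57  0.26 -1.22  2.13  0.59  0.79  0.5 ]
```

```bash
python3 - <<'E'
from h import *
L=22
q=inverse_kinematics(tipW(-63,0,185,L),Q(L,180)); print(np.round(q,2))
if q[0]>0 and q[2]>-1.4:
  try:
    move_j(list(q)); print(read_time_s(),C(read_eef_pos()).round(1))
    movel(tipW(-63,0,150,L),Q(L,180),speed=.12)
    movel(tipW(-63,0,122,L),Q(L,180),speed=.08)
    print(read_time_s(),F(),C(read_eef_pos()).round(1),read_qpos().round(2))
    for z in np.arange(119,92,-2):
        movel(tipW(-63,0,z,L),Q(L,180),speed=.04); f=F(); print(z,f,C(read_eef_pos()).round(1),round(read_time_s(),2))
        if f[2]>17: break
  except MotionError as e: print('ERR',e)
  save('wrist','w7');save('scene','s7')
E
python3 - <<'E'
import cv2
a=cv2.imread('pics/s7.png')[120:310,210:400];cv2.imwrite('pics/s7c.png',cv2.resize(a,(570,570)))
E
```

```text
[ 0.66  0.11 -1.29  2.18  0.55  0.69  0.5 ]
19.775 [-7.010e+01 -1.000e-01  2.027e+02]
20.7167 [-0.3  0.  -0.1] [-69.7   0.4 140.4] [ 0.44  0.27 -1.13  2.24  0.86  0.66  0.2 ]
119 [ 0.3 -0.2 -0.6] [-69.8   0.  137. ] 20.97
117 [ 0.1  0.1 -0.2] [-7.020e+01 -1.000e-01  1.345e+02] 21.22
115 [-0.1 -0.3  0.2] [-7.030e+01 -1.000e-01  1.324e+02] 21.47
113 [0.3 0.1 0.8] [-69.9   0.2 130.7] 21.72
111 [-0.4  0.8  1.9] [-69.9   0.2 128.8] 21.97
109 [-0.2  1.1  1.4] [-70.    0.2 126.7] 22.22
107 [0.6 0.5 0.9] [-7.000e+01  1.000e-01  1.245e+02] 22.47
105 [-0.3  0.5  0.3] [-7.030e+01 -1.000e-01  1.223e+02] 22.72
103 [-1.   0.3  2.5] [-7.020e+01 -1.000e-01  1.206e+02] 22.97
101 [-9.1 -3.3 20.2] [-7.0e+01  1.0e-01  1.2e+02] 23.22
```

View pics/s7c.png

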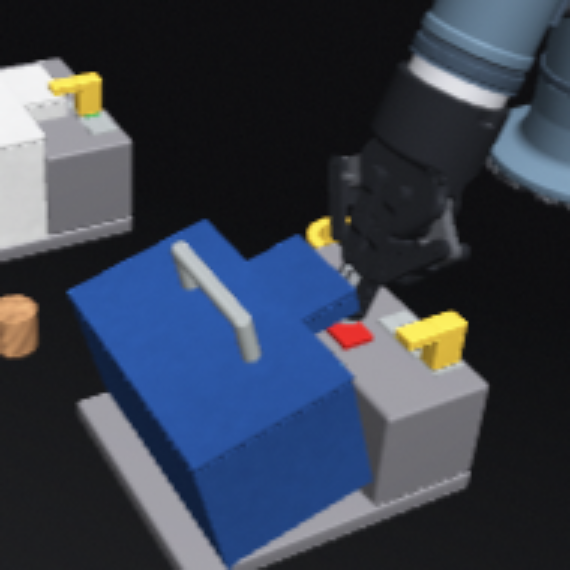

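The catch went down over about 10 mm and then met a hard stop at 20 N, with the lowest tip corner near z 98–100. Next I'll swing the hood by its edge, after checking the path with IK.

```bash
cat >> h.py <<'E'
def edge_tip(th,L,depth=15,gap=0):
    x,z=arc(-80,99,th); l=np.radians(L); n=np.array([np.cos(l),np.sin(l)]); t=np.array([np.sin(l),-np.cos(l)])
    return np.array([x,z])-n*(11+gap)+t*depth
E
python3 - <<'E'
from h import *
L=22
for th in (.28,.6,.9,1.2,1.42):
    e=edge_tip(th,L); q=inverse_kinematics(tipW(e[0],0,e[1],L),Q(L,180)); print(th,e.round(0),None if q is None else np.round(q,2))
movel(tipW(-70,0,edge_tip(.28,L)[1],L),Q(L,180),speed=.1)
print(F(),C(read_eef_pos()).round(1))
save('wrist','w8')
for k in look_for('wrist','blue_catch')[:1]: print(k)
try:
    for th in list(np.arange(.28,1.36,.09)):
        e=edge_tip(th,L); movel(tipW(e[0],0,e[1],L),Q(L,180),speed=.1)
        f=F(); print(round(th,2),f,C(read_eef_pos()).round(1),round(read_time_s(),2))
        if np.linalg.norm(f)>30: break
except MotionError as ex: print('ERR',ex)
save('scene','s8');save('top','t8')
E
```

```text
0.28 [-56. 119.] [ 0.43  0.29 -1.11  2.23  0.89  0.66  0.2 ]
0.6 [-11. 151.] [ 0.47  0.31 -1.12  2.12  0.83  0.72  0.33]
0.9 [ 38. 167.] [ 0.46  0.38 -1.08  2.02  0.84  0.77  0.4 ]
1.2 [ 89. 167.] [ 0.42  0.47 -1.03  1.91  0.88  0.82  0.44]
1.42 [126. 158.] [ 0.39  0.55 -1.    1.84  0.93  0.84  0.45]
[-0.2 -0.6  0.1] [-77.1  -0.6 136.6]
{'at': [259.0, 225.6], 'confidence': 0.68}
0.28 [-0.6  0.5  0.1] [-6.240e+01 -1.000e-01  1.362e+02] 24.05
0.37 [-0.4 -0.2  0.5] [-51.2  -0.2 147.1] 24.36
0.46 [-0.7 -0.5 -0.5] [-3.830e+01  1.000e-01  1.567e+02] 24.67
0.55 [-1.4  0.2 -0.2] [-25.    0.2 165. ] 24.98
0.64 [-0.  -0.5  0.6] [-11.2   0.2 171.9] 25.28
0.73 [-0.2  0.  -0.6] [  3.1   0.  177.5] 25.59
0.82 [-0.7  0.4 -1.1] [ 17.8  -0.  181.8] 25.9
0.91 [-0.3 -0.4 -0.2] [ 33.   -0.  184.8] 26.21
1.0 [ 0.3  0.2 -0.7] [ 4.850e+01 -1.000e-01  1.864e+02] 26.52
1.09 [ 0.6 -0.3  0.7] [ 6.400e+01 -1.000e-01  1.866e+02] 26.82
1.18 [-0.6 -0.1 -0.2] [ 79.5  -0.2 185.5] 27.13
1.27 [-0.6  0.3 -0.3] [ 94.7  -0.2 182.9] 27.44
1.36 [-0.2 -0.3 -0.4] [109.7  -0.3 178.9] 27.75
```

View pics/s8.png

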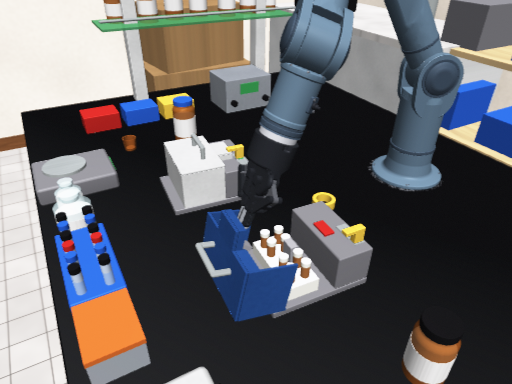

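View pics/w8.png

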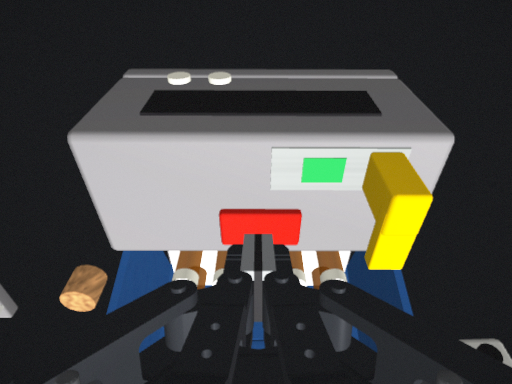

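The hood is swinging back and the vials are exposed. I'll push on to its end stop and then retreat.

```bash
python3 - <<'E'
from h import *
L=22
for th in np.arange(1.39,1.56,.025):
    e=edge_tip(th,L); movel(tipW(e[0],0,e[1],L),Q(L,180),speed=.06)
    f=F(); print(round(th,3),f,C(read_eef_pos()).round(1),round(read_time_s(),2))
    if np.linalg.norm(f)>10: break
p=C(read_eef_pos())
movel(W(p[0]-40,p[1],p[2]+20),speed=.15)
movel(W(p[0]-90,p[1],p[2]+120),speed=.25)
print(F())
move_ptp(W(-150,0,300),Q(0,180))
save('scene','s9');save('top','t9');save('wrist','w9')
e=arc(-80,99,1.4);h=arc(0,149,1.4);print('expect edge',proj('top',W(e[0],0,e[1])),proj('scene',W(e[0],0,e[1])),'handle',proj('scene',W(h[0],0,h[1])))
for c in('top','scene'):
  for n in('blue_edge','blue_handle'):
    read_camera(c); print(c,n,[(np.round(k['at'],1),round(k['confidence'],2)) for k in tip_of(c,n)[:2]])
print(read_time_s())
E
```

```text
1.39 [ 0.1 -0.9 -1. ] [1.142e+02 1.000e-01 1.774e+02] 28.1
1.415 [-4.2  0.8  0.1] [115.9   0.4 174.6] 28.35
1.44 [-9.6  0.4  2.8] [117.2   1.  171.8] 28.6
[ 0.2 -0.1 -0.9]
expect edge [178.76571843 114.04608134] [235.88874914 219.66901727] handle [204.07266021 260.19208932]
top blue_edge [(array([177.9, 111.9]), 0.61)]
top blue_handle [(array([185.1, 100.5]), 0.88)]
scene blue_edge [(array([235.1, 219.8]), 0.8), (array([360.9, 225.6]), 0.4)]
scene blue_handle [(array([205.3, 257.8]), 0.96)]
31.1
```

View pics/s9.png

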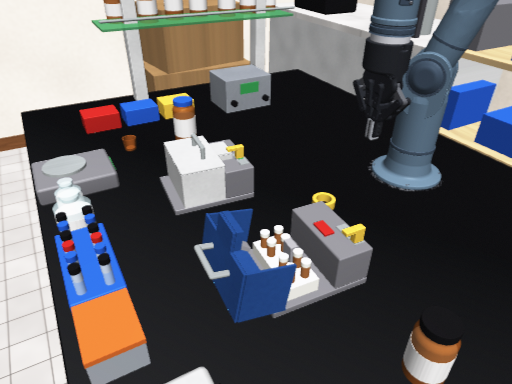

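View pics/w9.png

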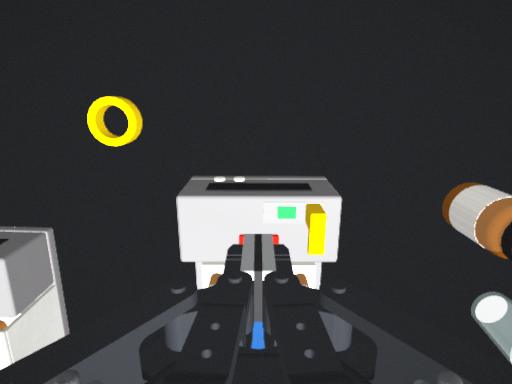

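The hood stands at its end stop: edge and handle in the scene view agree with the 1.4 rad prediction within about 3 px. The latch is fully slid, the white chamber is untouched and the arm is clear.

```bash
python3 - <<'E'
from h import *
pause(.5); print(F(),np.abs(read_joint_vel()).max()); print(sign_off(),read_time_s())
E
```

```text
[-0.3 -0.6 -0.1] 0.0010867885824818568
the job is handed in; nothing more can be done
the job is handed in; nothing more can be done
```

The blue-hooded chamber is open, standing by itself at its end stop with the vials exposed. I handed the job in at about 32 s. The steps, in the order asked:

- **Latch:** I pushed the yellow latch sideways until it met its hard stop. The wrist picture showed its nose about 16 mm clear of the tongue, which fits the full 30 mm of travel.
- **First lift:** I raised the hood by its handle until the catch stopped it at about 0.28 rad. The cameras then showed the red catch uncovered.
- **Catch:** I pushed it down about 10 mm to its hard stop, at 20 N.
- **Opening:** I swung the hood back by its front edge to the end stop, then moved the arm clear.

**Last checks:** in the scene view, the hood's edge and handle were within about 3 px of where they should be at 1.4 rad. In the top view the edge was also within about 3 px; I did not work out the handle's expected position there. The forces with the arm clear were about zero, and the highest force I read was about 22 N, while pushing the catch. The white chamber looks shut and latched in the last picture, and the robot never touched it.

**What went wrong:** the arm could not follow my first planned line down to the catch and refused it, so nothing moved. I repeated it with the hand turned half round.

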